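# Load the keyed vial carousel into the sampler and latch its hood

### The job

Get the vial sampler ready for its run: pick the loaded carousel up by its pointer grip and, keeping it level, set it on the drive spindle in the sampler's open bay, turning it until the flat of its bore finds the flat of the spindle and it drops fully home. Then push the clear hood shut over it until the catch snaps in, let go, and leave the other things on the desk where they are.

Things in the scene. Friction and masses are not known exactly. Their poses are not given: they have to be found in the camera images.
- sampler: Fixed white bench instrument, 176 mm deep (its x), 350 mm long (its y, -120 to +230 mm), vent slots in its front, which faces its -x. Origin on the desk below the spindle axis, z up. On its base, 50 mm high, stand from -y to +y: injector housing, open bay with the spindle (y -72 to +74 mm, free from above), clear sliding hood.
- injector (a point): Middle of the top of the injector housing that closes the bay at its -y end: y -120 to -72 mm of the sampler, full depth, 140 mm high; fittings and the catch's roller stand up to 160 mm above the desk.
- seat (a point): On the spindle axis, at the top of the round drive flange, 56 mm above the desk: the carousel's origin lies here when fully home. Axes are the sampler's and do not turn with the spindle.
- shaft_top (a point): On the spindle axis 18 mm above the seat: top of the steel D-shaft, 30 mm in diameter, one flat 8 mm from the axis, top edge broken 1 mm; above it a round tapered nose, 15 mm wide, 8 mm tall. A brake holds it (0.3 N m). It stopped anywhere within 0.8 rad (about z) either way of its flat facing the sampler's -x. The angle is not reported: see it or feel for it.
- carousel: Loose aluminium vial carousel, 124 mm in diameter, deck 34 mm high, 0.25 to 0.5 kg, with eight capped vials fixed in it (caps to 39 mm) and one empty place. Origin at the centre of its flat underside, z up. The pointed end of its grip, the empty place and a tab on the rim all stand on its -x side, over the flat of its bore.
- bore_flat (a point): Middle of the lower edge of the bore's flat, 9 mm from the axis on the carousel's -x side. The bore opens below, is 32 mm in diameter and 28 mm deep: 1 mm clear of the D-shaft all round, so it slides on only with the two flats within about 0.15 rad. Off angle the carousel rests on the shaft's top, 18 mm too high, and its grip would stop the hood.
- grip (a point): On the carousel's axis 60 mm above its underside: middle of the black upright pointer grip, 16 mm thick (carousel's y), parallel-sided over 52 mm of its length (carousel's x), from 37 to 78 mm above the underside. Take it across the 16 mm.
- hood (a joint): Travel of the hood in m: 0 wide open, growing as it slides along the sampler's -y, 0.146 home at the injector housing. Slides with about 1.5 N; from about 0.132 a striker on its front leading corner rides over a sprung roller (8 to 14 N), and past 0.141 the roller snaps it home and holds it.
- hood_tail (a point): Middle of the outer face of the hood's flat opaque tail wall, 168 mm wide, from 54 to 146 mm above the desk; the point is 120 mm above the desk. The face looks along the sampler's +y, so a push along -y shuts the hood. Moves with the hood.
- hood_ridge (a point): Middle of the top of the ridge handle across the hood's top near its tail: 80 mm long (sampler's x), 14 mm thick (y), 14 mm tall. Its top, 160 mm above the desk, is as high as anything on the sampler.
- vial_3: Bystander: screw-cap vial 28 mm wide, 58 mm tall, on the desk between carousel and sampler. Origin under its centre.
- vial_4: Bystander: a second such vial beside it.
- beaker: Bystander: clear 500 ml beaker, 90 mm wide, 103 mm tall, on the left, between wipes box and keyboard.
- bottle_small: Bystander: small bottle, 48 mm wide, 124 mm tall, behind the sampler.
- stapler: Bystander: stapler, 30 x 120 x 30 mm, on the left near the desk's front edge.
- mouse: Bystander: computer mouse, 119 x 60 x 36 mm, behind the sampler, right of the keyboard.
- pen_black_1: Bystander: pen, 140 mm long, on the left.

How it is judged:
By the outcome, as a careful person would: the job done as asked, in the order asked, and still so for the second after the job is handed in, with the robot touching nothing.
It also fails if it takes over 67 s, if anything falls off the work surface, if the arm or the gripper's body presses on something with over 40 N, if the wrist force passes 120 N, or if a joint passes its speed limit or range.

### The arm

A 6-joint arm with a two-finger parallel gripper is mounted at the origin on a cart in front of the work surface, level with it; the furniture and walls round the work are solid. World frame = base frame: x ahead of the robot, y to its left, z up, the work surface at z = 0. Lengths are in mm, angles in rad, forces in N, time in s.
With the tool pointing down it reaches from about 300 to 950 mm from the base axis. Payload 3.1 kg.
Tool frame: the origin (TCP) lies on the centre line of the jaws, within the pads' length; the fingertips stand 8 mm ahead of it and the grasp point (between the pads) lies 11 mm behind it (manip.tips_ahead is the distance from the TCP to the fingertips, in mm); z points along the fingers, y is the line along which they close (so a half turn about z gives the same grasp; the last joint's range is limited). The gripper opens to 85 mm and grips with 20 to 120 N. Pads are 22 mm wide; open, the fingers measure 114 mm over their backs; the gripper's body (76 mm by 85 mm) begins 54 mm behind the grasp point. The pads swing forward as they close: fully open they stand 13 mm farther back than shut.
Start: joints at [-1.323, 0.308, 1.634, -0, 1.2, -0.07], TCP at [195.272, -593.718, 239.272] pointing down, gripper open.
Joint ranges: [-3.06, 3.06], [-0.79, 1.96], [0.05, 2.63], [-1.19, 4.34], [0.05, 2.64], [-2.94, 2.94]. Speed limits (rad/s): [2.79, 2.79, 3.14, 3.14, 3.14, 3.14].

### API

Orientations are given as a unit quaternion [x, y, z, w].
In Python, from workcell import manip gives the robot as it stands. The module is installed in compiled form; this text tells all that it offers.
- The arm moves only by the tool play_rows, never from a script. Its argument "moves" is a list of rows, each an object of numbers: "hand": the closure in counts, from 0 (fully open) to 255 (shut); "tx", "ty", "tz": the shift along the tool's x, y, z in mm; "roll": the turn about the tool's z in degrees. A call has 1 to 8 rows; each row shifts and turns the commanded pose from where the row before left it, along the tool's axes as they then stand; what a row does not reach is not made up. A row lasts 1/8 s, in which the tool goes at most 62.5 mm and 10.7 degrees, less where a joint would pass 70% of its speed; a pose out of reach is approached as far as the arm can. A call is refused whole if a number of a shift passes 62.5 or a number of a turn 10.7, either way. A call with a gripper value outside its range is refused whole. The fingers move at their own pace and stop on an object; the grip force is fixed at half the most. Time passes only in rows, so rows that do not move let the fingers close. It gives the time, the measured TCP pose, the force, the opening and the grip force at its end, in the units of the state.
- manip.get_obs(): the state, without advancing time (a new reading comes with each control period).
- manip.get_image(name): name is "scene" or "top" or "wrist"; returns a dict with "image" (384x512x3 uint8, blue, green, red), "fovy" (degrees; the focal length in pixels is half the picture's height over the tangent of half this angle, whatever the lens; pixels are square), "cx", "cy" (the principal point, pixels), "k1" (the pictures are not rectified: a ray, as slopes to the right and down, at radius r is drawn at 1 + k1 r^2 times it, then the intrinsics apply), "camera_from_world" (4x4, takes a point from world to camera coordinates); the wrist camera has in their place "T_tool_cam" (4x4, takes a point from camera to tool coordinates, whose origin is the TCP and whose axes are the flange's). Camera axes: x right, y down, z forward; pixel columns grow to the right and rows downward; lengths in mm; the calibration is good to about 2 mm. A picture is of the moment at which its call begins: read the wrist's pose just before it. There is no depth.
- manip.close_job(): hands the job in; it is judged then, once.
Trained networks look in a picture, given as the dict that the camera call returned (one of the last four; its "shot" number tells which), for a name from the list of things; names that differ only in an ending like _2 or _b are one class to them, and where a whole thing is asked for, a point or a joint stands for the part that bears it (a point fixed in the world has none). Each returns a list of dicts, best first, with "confidence" (0 to 1); they miss things now and then, are a little off and sometimes report something else, mostly with a low value. They report only what shows in the picture. A call takes as long as a camera call.
- manip.find_in(picture, name): "position" ([x, y, z] in mm, in world coordinates, good to about 4 mm: the middle of the surface that is visible of it).
- manip.pinpoint(picture, name): "position" ([x, y, z] in mm, in world coordinates, good to about 4 mm: a listed point, or the origin of a listed thing).
The state is a dict: "clock": time; "qpos": joint angles; "joint_velocities": joint speeds; "joint_torque": joint torques, N m; "tool_pos": TCP position; "tcp_rot": TCP orientation; "contact_force": force on the tool from outside, world axes, zero at the start; "moment": the same for the moment, N m; "finger_gap": finger opening in mm; "finger_force": force on a finger pad.
Only numpy, scipy, OpenCV 4.12 (cv2) and the standard library are available. Lean on these libraries where they do the work, as an engineer would, in place of code of your own. Each camera call takes 0.05 s, during which the arm holds its last target. There are 200 camera calls.

## Working session

There is one attempt and no reset: what is moved stays moved. The work goes in short steps, Python scripts to look and compute and a tool call to move; the robot and the scene stay as the last step left them, time stands still between calls to the robot, and variables do not carry over. Pictures are saved under pics/ and viewed, at most 10 in all, crops included, and the job is handed in when it is done.

Besides the shell and the picture viewer there is one more tool, called by a JSON object that holds its "method" and its "body", one argument or row to a line. play_rows: Moves the arm, as the interface text tells. Its arguments: {"type":"object","properties":{"moves":{"type":"array"}},"required":["moves"]}

```bash
mkdir -p pics; cat > h.py <<'E'
from workcell import manip
import numpy as np, cv2
from scipy.spatial.transform import Rotation as R
def proj(p,P,T=None):
    T=p["camera_from_world"] if T is None else T
    c=(np.c_[np.atleast_2d(P),np.ones(len(np.atleast_2d(P)))]@np.array(T).T)[:,:3]
    s=c[:,:2]/c[:,2:]; r2=(s**2).sum(1,keepdims=True); s=s*(1+p["k1"]*r2)
    f=192/np.tan(np.radians(p["fovy"])/2); return s*f+[p["cx"],p["cy"]]
def wristT(o,p):
    W=np.eye(4);W[:3,:3]=R.from_quat(o["tcp_rot"]).as_matrix();W[:3,3]=o["tool_pos"]
    return np.linalg.inv(W@np.array(p["T_tool_cam"]))
E
python3 - <<'E'
from h import *
o=manip.get_obs();print(o["tcp_rot"],o["tool_pos"],R.from_quat(o["tcp_rot"]).as_matrix().round(3).tolist(),manip.tips_ahead)
ims=[]
for c in ["scene","top"]:
    p=manip.get_image(c);ims.append(p["image"])
    for n in "injector seat shaft_top carousel bore_flat grip hood_tail hood_ridge vial_3 beaker bottle_small".split():
        for d in manip.pinpoint(p,n)[:2]: print(c,n,np.round(d["position"]),round(d["confidence"],2))
    for n in ["sampler","hood","carousel"]:
        for d in manip.find_in(p,n)[:1]: print(c,"find",n,np.round(d["position"]),round(d["confidence"],2))
for i,n in zip(ims,["scene","top"]): cv2.imwrite(f"pics/{n}0.png",cv2.resize(i,(800,600)))
E
```

```text
[ 9.87403441e-01  1.58218457e-01 -1.04448143e-04 -1.16327911e-03] [ 195.05440303 -592.92723319  238.01534538] [[0.95, 0.312, -0.001], [0.312, -0.95, 0.002], [0.0, -0.002, -1.0]] 8.0
scene injector [ 582. -333.  136.] 0.89
scene seat [ 575. -236.   57.] 0.85
scene shaft_top [ 572. -237.   75.] 0.59
scene carousel [482. 314.   2.] 0.71
scene carousel [551. -36. 162.] 0.49
scene bore_flat [476. 313.  -2.] 0.91
scene grip [485. 308.  58.] 0.86
scene hood_tail [552. -19. 120.] 0.79
scene hood_ridge [552. -36. 162.] 0.71
scene vial_3 [498. 112.   2.] 0.65
scene vial_3 [433. 107.  -1.] 0.61
scene beaker [500. 114.   2.] 0.71
scene bottle_small [ 729. -300.    1.] 0.64
scene find sampler [ 538. -126.  110.] 0.8
scene find hood [532. -76. 144.] 0.75
scene find carousel [470. 320.  35.] 0.76
top injector [ 586. -331.  141.] 0.94
top seat [ 575. -236.   55.] 0.78
top seat [568. 472.  -2.] 0.75
top shaft_top [ 575. -236.   70.] 0.77
top carousel [485. 312.  -1.] 0.9
top carousel [470. 313.   3.] 0.68
top bore_flat [469. 314.   4.] 0.73
top grip [483. 308.  57.] 0.83
top hood_tail [550. -22. 125.] 0.74
top hood_tail [494. 114.   4.] 0.43
top vial_3 [485. 313.   6.] 0.72
top vial_3 [ 574. -235.   56.] 0.7
top beaker [567. 475.  -4.] 0.5
top bottle_small [495. 112.   1.] 0.6
top bottle_small [ 734. -296.   -0.] 0.5
top find sampler [ 568. -192.  137.] 0.86
top find hood [555. -88. 144.] 0.89
top find carousel [482. 308.  36.] 0.84
```

View pics/scene0.png

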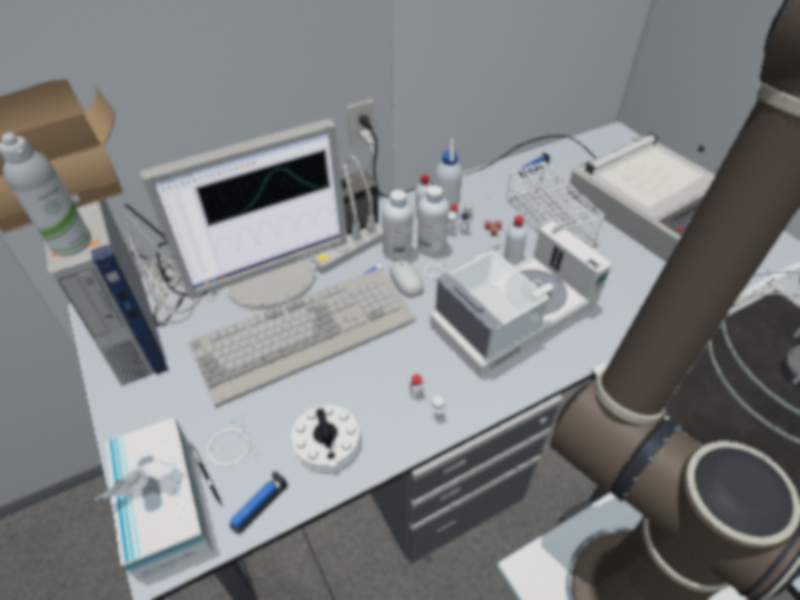

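View pics/top0.png

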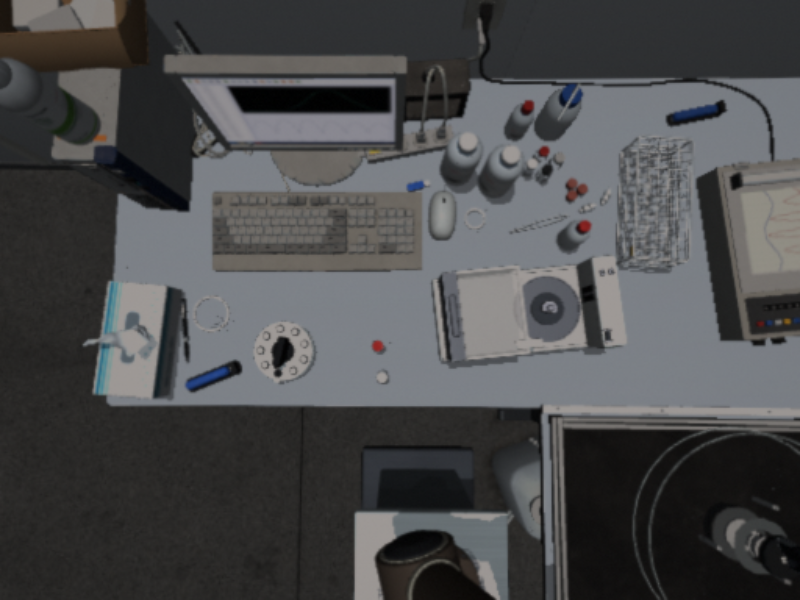

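The carousel is at about (483, 310), at top-picture pixel (283, 350). The spindle is at about (575, -236), at (549, 308), with the hood open on its left. I'll look at the shaft with the wrist camera on the way over.

```bash
python3 - <<'E'
from h import *
p=manip.get_image("wrist");print(np.round(p["T_tool_cam"],3).tolist(),p["fovy"],p["k1"])
p=manip.get_image("top")
u,v=proj(p,[[483,310,36]])[0].astype(int);a=p["image"][v-35:v+35,u-35:u+35]
u,v=proj(p,[[575,-236,75]])[0].astype(int);b=p["image"][v-35:v+35,u-35:u+35]
cv2.imwrite("pics/c1.png",cv2.resize(np.hstack([a,b]),(800,400),interpolation=cv2.INTER_CUBIC))
E
```

```text
[[-0.001, -0.949, -0.315, 80.599], [1.0, -0.001, -0.001, 0.452], [0.001, -0.315, 0.949, -134.629], [0.0, 0.0, 0.0, 1.0]] 71.56975824717208 -0.015208028205906013
```

View pics/c1.png

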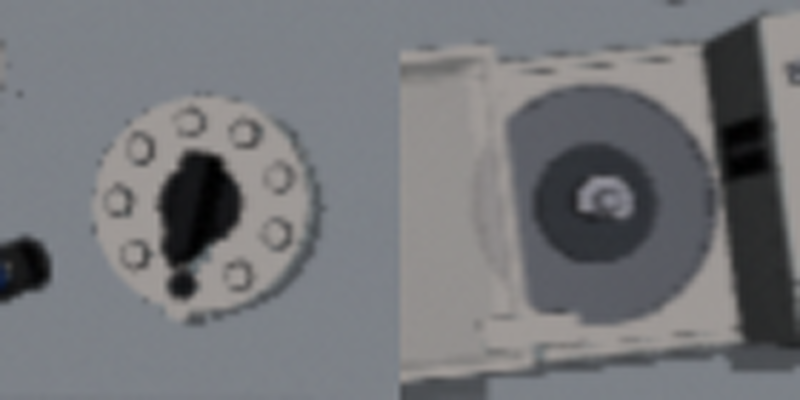

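{"method": "play_rows", "body": {
  "moves": [
    {"hand": 0, "tx": 55, "ty": -22},
    {"tx": 55, "ty": -22},
    {"tx": 55, "ty": -22},
    {"tx": 55, "ty": -22},
    {"tx": 55, "ty": -22},
    {"tx": 55, "ty": -22},
    {"tx": 55, "ty": -22},
    {"tx": 30, "ty": -50}
  ]
}}

```text
schema error: expected keys hand, tx, ty, tz, roll
```

Left crop: the empty place (182, 285) and tab sit below and slightly left of the carousel's centre (200, 203), so its yaw is about -0.2. Right crop: the shaft is too coarse to read, so I'll look from close by.

{"method": "play_rows", "body": {
  "moves": [
    {"hand": 0, "tx": 47, "ty": -22, "tz": 0, "roll": 0},
    {"hand": 0, "tx": 47, "ty": -22, "tz": 0, "roll": 0},
    {"hand": 0, "tx": 47, "ty": -22, "tz": 0, "roll": 0},
    {"hand": 0, "tx": 47, "ty": -22, "tz": 0, "roll": 0},
    {"hand": 0, "tx": 47, "ty": -22, "tz": 0, "roll": 0},
    {"hand": 0, "tx": 47, "ty": -22, "tz": 0, "roll": 0},
    {"hand": 0, "tx": 47, "ty": -22, "tz": 0, "roll": 0},
    {"hand": 0, "tx": 47, "ty": -22, "tz": 0, "roll": 0}
  ]
}}

```text
clock: 2.6
tool_pos: [498.6, -307.9, 239.5]
tcp_rot: [0.987, 0.158, 0.0, 0.0]
contact_force: [0.6, -1.2, -0.1]
finger_gap: 85.1
finger_force: 0.0
```

{"method": "play_rows", "body": {
  "moves": [
    {"hand": 0, "tx": 47, "ty": -22, "tz": 0, "roll": 0},
    {"hand": 0, "tx": 47, "ty": -22, "tz": 0, "roll": 0},
    {"hand": 0, "tx": 0, "ty": 0, "tz": 0, "roll": 0},
    {"hand": 0, "tx": 0, "ty": 0, "tz": 0, "roll": 0}
  ]
}}

```text
clock: 3.1
tool_pos: [572.7, -237.8, 239.0]
tcp_rot: [0.987, 0.159, -0.0, 0.0]
contact_force: [0.7, 0.3, 0.2]
finger_gap: 85.4
finger_force: 0.0
```

```bash
python3 - <<'E'
from h import *
o=manip.get_obs();p=manip.get_image("wrist");print(o["clock"],o["tool_pos"],o["tcp_rot"],o["contact_force"])
T=wristT(o,p)
for n in ["seat","shaft_top","injector","hood_ridge","hood_tail"]:
    for d in manip.pinpoint(p,n)[:2]: print(n,np.round(d["position"],1),round(d["confidence"],2))
print(proj(p,[[575,-236,74],[585,-236,74],[575,-226,74]],T))
np.save("seat_T.npy",T);cv2.imwrite("seat_raw.png",p["image"]);cv2.imwrite("pics/w1.png",cv2.resize(p["image"],(800,600)))
E
```

```text
3.1 [ 572.72398061 -237.84123224  239.03513614] [ 9.87335285e-01  1.58646838e-01 -4.57467981e-04  7.55513010e-05] [0.72914671 0.26476655 0.22756798]
seat [ 576.6 -234.    51.5] 0.93
shaft_top [ 574.8 -238.1   72.6] 0.88
injector [ 587.6 -335.5  136.1] 0.55
hood_ridge [549.2 -33.  159.2] 0.79
hood_ridge [ 577.5 -234.8   53.9] 0.52
hood_tail [550.4 -20.5 124. ] 0.86
[[256.69175905 177.0198786 ]
 [259.40117186 168.99889826]
 [248.47124346 174.39888638]]
```

View pics/w1.png

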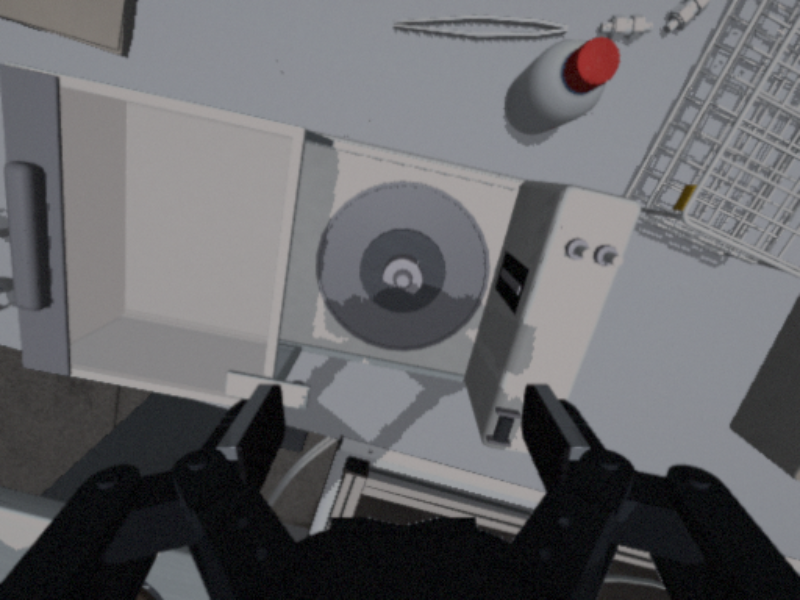

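The bay, flange and shaft show at (403, 272), where I predicted them. Next I rectify the shaft-top plane to read the flat's angle.

```bash
python3 - <<'E'
from h import *
p=manip.get_image("wrist");o=manip.get_obs();T=wristT(o,p)
# world-aligned rectified patch at z=74: up=+x, left=+y
def rect(z,c,h,S):
    g=np.linspace(-h,h,S);X,Y=np.meshgrid(-g,-g,indexing="ij")
    q=proj(p,np.c_[(X+c[0]).ravel(),(Y+c[1]).ravel(),np.full(X.size,z)],T).reshape(S,S,2).astype(np.float32)
    return cv2.remap(p["image"],q[...,0],q[...,1],cv2.INTER_CUBIC)
a=rect(74,(575,-236),30,400);a=cv2.normalize(a,None,0,255,cv2.NORM_MINMAX)
b=rect(56,(575,-236),65,400)
cv2.imwrite("pics/r1.png",np.hstack([a,b]))
E
```

```text
(no output)
```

View pics/r1.png

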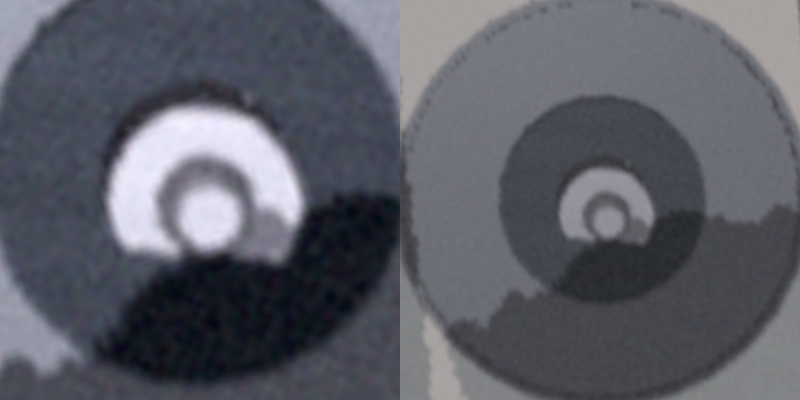

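The spindle is at about (575, -236.5), with the flat at carousel yaw of about -0.075 rad (chord from (120, 250) to (290, 265) in the left patch). Now on to the carousel.

{"method": "play_rows", "body": {
  "moves": [
    {"hand": 0, "tx": 7, "ty": -46, "tz": 0, "roll": 0},
    {"hand": 0, "tx": 7, "ty": -46, "tz": 0, "roll": 0},
    {"hand": 0, "tx": 7, "ty": -46, "tz": 0, "roll": 0},
    {"hand": 0, "tx": 7, "ty": -46, "tz": 0, "roll": 0},
    {"hand": 0, "tx": 7, "ty": -46, "tz": 0, "roll": 0},
    {"hand": 0, "tx": 7, "ty": -46, "tz": 0, "roll": 0},
    {"hand": 0, "tx": 7, "ty": -46, "tz": 0, "roll": 0},
    {"hand": 0, "tx": 7, "ty": -46, "tz": 0, "roll": 0}
  ]
}}

```text
clock: 4.45
tool_pos: [510.9, 130.2, 239.6]
tcp_rot: [0.987, 0.158, 0.0, -0.0]
contact_force: [0.7, -1.2, -0.1]
finger_gap: 85.5
finger_force: 0.0
```

{"method": "play_rows", "body": {
  "moves": [
    {"hand": 0, "tx": 7, "ty": -46, "tz": 0, "roll": 0},
    {"hand": 0, "tx": 7, "ty": -46, "tz": 0, "roll": 0},
    {"hand": 0, "tx": 7, "ty": -46, "tz": 0, "roll": 0},
    {"hand": 0, "tx": 7, "ty": -46, "tz": 0, "roll": 0},
    {"hand": 0, "tx": 0, "ty": 0, "tz": 0, "roll": 10.2},
    {"hand": 0, "tx": 0, "ty": 0, "tz": 0, "roll": 10.2},
    {"hand": 0, "tx": 0, "ty": 0, "tz": 0, "roll": 10.2},
    {"hand": 0, "tx": 0, "ty": 0, "tz": 0, "roll": 0}
  ]
}}

```text
clock: 5.45
tool_pos: [480.4, 312.4, 239.3]
tcp_rot: [0.994, -0.107, 0.0, -0.0]
contact_force: [-0.9, 0.8, -0.2]
finger_gap: 85.5
finger_force: 0.0
```

```bash
cat >> h.py <<'E'
def rect(p,T,z,c,h,S):
    g=np.linspace(-h,h,S);X,Y=np.meshgrid(-g,-g,indexing="ij")
    q=proj(p,np.c_[(X+c[0]).ravel(),(Y+c[1]).ravel(),np.full(X.size,z)],T).reshape(S,S,2).astype(np.float32)
    return cv2.remap(p["image"],q[...,0],q[...,1],cv2.INTER_CUBIC)
E
python3 - <<'E'
from h import *
o=manip.get_obs();p=manip.get_image("wrist");print(o["clock"],o["tool_pos"],o["tcp_rot"],o["qpos"])
T=wristT(o,p)
for n in ["carousel","grip","bore_flat"]:
    for d in manip.pinpoint(p,n)[:2]: print(n,np.round(d["position"],1),round(d["confidence"],2))
a=rect(p,T,34,(483,310),70,400);b=rect(p,T,78,(483,310),45,400)
cv2.imwrite("pics/r2.png",np.hstack([a,b]))
E
```

```text
5.45 [480.40856716 312.41711006 239.34698224] [ 9.94242645e-01 -1.07152047e-01  2.80829302e-05 -1.22764474e-05] [ 5.00621922e-01  2.08891269e-01  1.75859308e+00 -1.29341283e-05
  1.17404818e+00  2.28613957e+00]
carousel [482.5 312.8  -0.8] 0.96
grip [489.4 314.4  63.5] 0.67
bore_flat [475.1 313.6  -0.8] 0.65
```

View pics/r2.png

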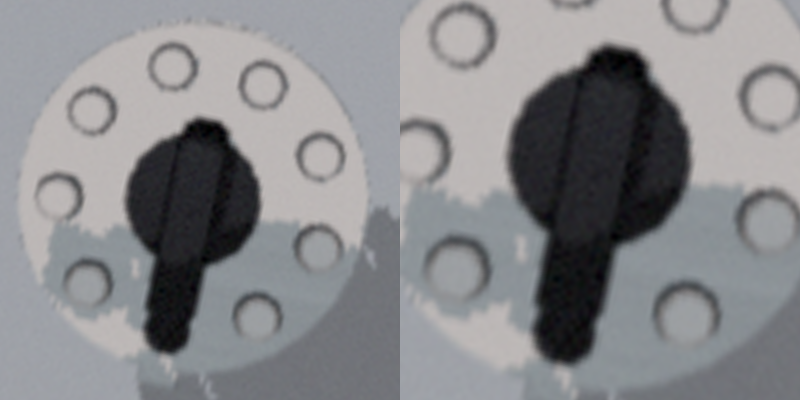

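The deck's centre is at about (483.5, 312.6), from the left patch circle at (192, 197). The vial pattern gives a yaw of -0.20 and the tool is at -0.215. I'll descend and grip.

{"method": "play_rows", "body": {
  "moves": [
    {"hand": 0, "tx": 3, "ty": -0.7, "tz": 0, "roll": -0.8},
    {"hand": 0, "tx": 0, "ty": 0, "tz": 45, "roll": 0},
    {"hand": 0, "tx": 0, "ty": 0, "tz": 50, "roll": 0},
    {"hand": 0, "tx": 0, "ty": 0, "tz": 45, "roll": 0},
    {"hand": 0, "tx": 0, "ty": 0, "tz": 30, "roll": 0},
    {"hand": 0, "tx": 0, "ty": 0, "tz": 18, "roll": 0},
    {"hand": 0, "tx": 0, "ty": 0, "tz": 0, "roll": 0},
    {"hand": 120, "tx": 0, "ty": 0, "tz": 0, "roll": 0}
  ]
}}

```text
clock: 6.65
tool_pos: [484.7, 313.5, 52.7]
tcp_rot: [0.995, -0.101, 0.001, -0.001]
contact_force: [0.4, 1.4, -0.4]
finger_gap: 69.8
finger_force: 0.0
```

{"method": "play_rows", "body": {
  "moves": [
    {"hand": 200, "tx": 0, "ty": 0, "tz": 0, "roll": 0},
    {"hand": 255, "tx": 0, "ty": 0, "tz": 0, "roll": 0},
    {"hand": 255, "tx": 0, "ty": 0, "tz": 0, "roll": 0},
    {"hand": 255, "tx": 0, "ty": 0, "tz": 0, "roll": 0},
    {"hand": 255, "tx": 0, "ty": 0, "tz": 0, "roll": 0},
    {"hand": 255, "tx": 0, "ty": 0, "tz": 0, "roll": 0}
  ]
}}

```text
clock: 7.4
tool_pos: [483.9, 313.0, 52.2]
tcp_rot: [0.995, -0.101, 0.0, -0.0]
contact_force: [-1.2, -0.1, 6.2]
finger_gap: 15.2
finger_force: 60.6
```

{"method": "play_rows", "body": {
  "moves": [
    {"hand": 255, "tx": 0, "ty": 0, "tz": -5, "roll": 0},
    {"hand": 255, "tx": 0, "ty": 0, "tz": -20, "roll": 0},
    {"hand": 255, "tx": 0, "ty": 0, "tz": -35, "roll": 0},
    {"hand": 255, "tx": 0, "ty": 0, "tz": -40, "roll": 0},
    {"hand": 255, "tx": 0, "ty": 0, "tz": -40, "roll": 0},
    {"hand": 255, "tx": 0, "ty": 0, "tz": -35, "roll": 0},
    {"hand": 255, "tx": 0, "ty": 0, "tz": -20, "roll": 0},
    {"hand": 255, "tx": 0, "ty": 0, "tz": 0, "roll": 0}
  ]
}}

```text
clock: 8.4
tool_pos: [484.4, 313.4, 249.0]
tcp_rot: [0.995, -0.101, 0.002, -0.001]
contact_force: [0.7, -0.2, -4.7]
finger_gap: 14.9
finger_force: 59.2
```

```bash
python3 - <<'E'
from h import *
o=manip.get_obs();p=manip.get_image("wrist");print(o["clock"],o["tool_pos"],o["tcp_rot"],o["contact_force"],o["moment"],o["finger_gap"])
t=o["tool_pos"];T=wristT(o,p)
z0=t[2]-52.2
for n in ["carousel","grip"]:
    for d in manip.pinpoint(p,n)[:1]: print(n,np.round(d["position"]-t,1),round(d["confidence"],2))
a=rect(p,T,z0+34,t,70,400)
cv2.imwrite("pics/r3.png",np.hstack([a,cv2.resize(p["image"],(400,300))[:,:].copy() if 0 else cv2.copyMakeBorder(cv2.resize(p["image"],(400,300)),50,50,0,0,0)]))
E
```

```text
8.4 [484.39359218 313.41216097 248.96740351] [ 0.99488615 -0.10097095  0.0020684  -0.00146325] [ 0.65864519 -0.22600684 -4.66099683] [ 0.00426227  0.02533228 -0.01173705] 14.8952767100198
carousel [ -1.3  -2.2 -50.5] 0.75
grip [ 4.7 -0.1 12.2] 0.63
```

View pics/r3.png

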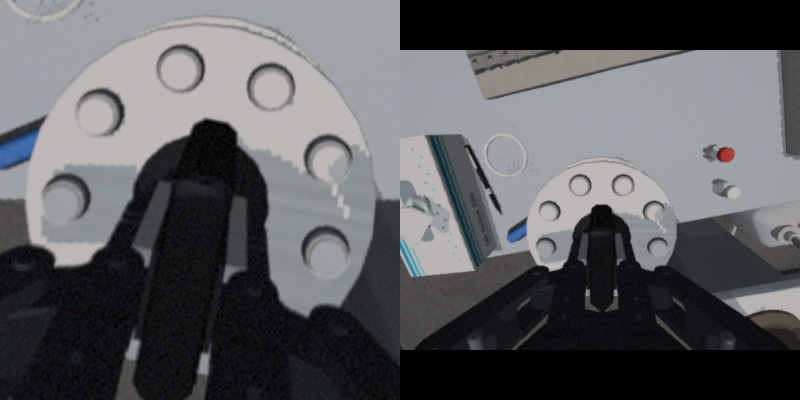

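The carousel is held level and centred (deck centre at (201, 200) in the patch, which is the TCP), with yaw -0.20 as the tool's. Carrying it over the spindle.

{"method": "play_rows", "body": {
  "moves": [
    {"hand": 255, "tx": 5, "ty": 13, "tz": 0, "roll": 0},
    {"hand": 255, "tx": 10, "ty": 26, "tz": 0, "roll": 0},
    {"hand": 255, "tx": 16, "ty": 42, "tz": 0, "roll": 0},
    {"hand": 255, "tx": 16, "ty": 42, "tz": 0, "roll": 0},
    {"hand": 255, "tx": 16, "ty": 42, "tz": 0, "roll": 0},
    {"hand": 255, "tx": 16, "ty": 42, "tz": 0, "roll": 0},
    {"hand": 255, "tx": 16, "ty": 42, "tz": 0, "roll": 0},
    {"hand": 255, "tx": 16, "ty": 42, "tz": 0, "roll": 0}
  ]
}}

```text
clock: 9.55
tool_pos: [532.8, 3.1, 245.2]
tcp_rot: [0.995, -0.101, -0.001, 0.0]
contact_force: [1.1, 0.1, -4.7]
finger_gap: 15.2
finger_force: 59.2
```

{"method": "play_rows", "body": {
  "moves": [
    {"hand": 255, "tx": 16, "ty": 42, "tz": 0, "roll": 0},
    {"hand": 255, "tx": 16, "ty": 42, "tz": 0, "roll": 0},
    {"hand": 255, "tx": 16, "ty": 42, "tz": 0, "roll": 0},
    {"hand": 255, "tx": 16, "ty": 42, "tz": 0, "roll": 0},
    {"hand": 255, "tx": 16, "ty": 41, "tz": 0, "roll": 0},
    {"hand": 255, "tx": 8, "ty": 20, "tz": 0, "roll": 0},
    {"hand": 255, "tx": 0, "ty": 0, "tz": 0, "roll": -7.3},
    {"hand": 255, "tx": 0, "ty": 0, "tz": 0, "roll": 0}
  ]
}}

```text
clock: 10.55
tool_pos: [572.9, -236.6, 245.1]
tcp_rot: [0.999, -0.038, -0.001, -0.001]
contact_force: [-0.1, 0.7, -4.9]
finger_gap: 15.3
finger_force: 59.4
```

```bash
python3 - <<'E'
from h import *
o=manip.get_obs();p=manip.get_image("wrist");print(o["clock"],o["tool_pos"],o["tcp_rot"],o["contact_force"],o["moment"])
q=o["tcp_rot"];a=2*np.arctan2(q[1],q[0]);print("yaw",a)
d=np.array([575,-236.5])-o["tool_pos"][:2]
print("tx,ty",d@[np.cos(a),np.sin(a)],d@[np.sin(a),-np.cos(a)])
for n in ["carousel","grip"]:
    for e in manip.pinpoint(p,n)[:1]: print(n,np.round(e["position"]-o["tool_pos"],1),round(e["confidence"],2))
E
```

```text
10.55 [ 572.87905708 -236.61391188  245.09250311] [ 9.99259606e-01 -3.84495095e-02 -1.18028508e-03 -6.94451079e-04] [-0.11412141  0.69512364 -4.86451577] [ 0.02204873  0.00372543 -0.0691379 ]
yaw -0.07691805126574512
tx,ty 2.105918611544233 -0.2765530542952991
carousel [ -0.2   0.1 -55.1] 0.76
grip [2.5 2.  8.7] 0.86
```

{"method": "play_rows", "body": {
  "moves": [
    {"hand": 255, "tx": 2, "ty": 0, "tz": 10, "roll": 0},
    {"hand": 255, "tx": 0, "ty": 0, "tz": 30, "roll": 0},
    {"hand": 255, "tx": 0, "ty": 0, "tz": 30, "roll": 0},
    {"hand": 255, "tx": 0, "ty": 0, "tz": 25, "roll": 0},
    {"hand": 255, "tx": 0, "ty": 0, "tz": 12, "roll": 0},
    {"hand": 255, "tx": 0, "ty": 0, "tz": 4, "roll": 0},
    {"hand": 255, "tx": 0, "ty": 0, "tz": 0, "roll": 0}
  ]
}}

```text
clock: 11.58
tool_pos: [576.4, -236.9, 135.9]
tcp_rot: [0.999, -0.037, 0.001, 0.0]
contact_force: [0.5, -0.4, -5.3]
finger_gap: 15.1
finger_force: 59.2
```

{"method": "play_rows", "body": {
  "moves": [
    {"hand": 255, "tx": 0, "ty": 0, "tz": 3, "roll": 0},
    {"hand": 255, "tx": 0, "ty": 0, "tz": 3, "roll": 0},
    {"hand": 255, "tx": 0, "ty": 0, "tz": 3, "roll": 0},
    {"hand": 255, "tx": 0, "ty": 0, "tz": 0, "roll": 0}
  ]
}}

```text
clock: 12.08
tool_pos: [575.5, -236.6, 125.9]
tcp_rot: [0.999, -0.037, -0.0, -0.0]
contact_force: [0.1, 0.9, -4.9]
finger_gap: 15.2
finger_force: 59.3
```

{"method": "play_rows", "body": {
  "moves": [
    {"hand": 255, "tx": 0, "ty": 0, "tz": 1.5, "roll": 0},
    {"hand": 255, "tx": 0, "ty": 0, "tz": 1.5, "roll": 0},
    {"hand": 255, "tx": 0, "ty": 0, "tz": 0, "roll": 0}
  ]
}}

```text
clock: 12.45
tool_pos: [575.7, -236.7, 123.0]
tcp_rot: [0.999, -0.037, -0.0, -0.0]
contact_force: [-0.7, 0.3, -4.7]
finger_gap: 14.9
finger_force: 59.3
```

Still free at 3 mm below the shaft-top contact height, so it seems to be engaging.

{"method": "play_rows", "body": {
  "moves": [
    {"hand": 255, "tx": 0, "ty": 0, "tz": 2, "roll": 0},
    {"hand": 255, "tx": 0, "ty": 0, "tz": 2, "roll": 0},
    {"hand": 255, "tx": 0, "ty": 0, "tz": 0, "roll": 0}
  ]
}}

```text
clock: 12.82
tool_pos: [575.7, -236.7, 118.9]
tcp_rot: [0.999, -0.037, -0.0, -0.0]
contact_force: [-1.2, -0.0, -5.4]
finger_gap: 15.4
finger_force: 59.3
```

{"method": "play_rows", "body": {
  "moves": [
    {"hand": 255, "tx": 0, "ty": 0, "tz": 2.5, "roll": 0},
    {"hand": 255, "tx": 0, "ty": 0, "tz": 2.5, "roll": 0},
    {"hand": 255, "tx": 0, "ty": 0, "tz": 2.5, "roll": 0},
    {"hand": 255, "tx": 0, "ty": 0, "tz": 0, "roll": 0}
  ]
}}

```text
clock: 13.32
tool_pos: [575.7, -236.7, 111.3]
tcp_rot: [0.999, -0.037, -0.0, -0.0]
contact_force: [-0.7, -0.2, -5.4]
finger_gap: 14.9
finger_force: 59.4
```

{"method": "play_rows", "body": {
  "moves": [
    {"hand": 255, "tx": 0, "ty": 0, "tz": 1.5, "roll": 0},
    {"hand": 255, "tx": 0, "ty": 0, "tz": 1, "roll": 0},
    {"hand": 255, "tx": 0, "ty": 0, "tz": 1, "roll": 0},
    {"hand": 255, "tx": 0, "ty": 0, "tz": 0, "roll": 0}
  ]
}}

```text
clock: 13.82
tool_pos: [575.7, -236.8, 108.2]
tcp_rot: [0.999, -0.037, -0.0, -0.0]
contact_force: [-2.1, 0.5, -4.9]
finger_gap: 15.4
finger_force: 59.6
```

{"method": "play_rows", "body": {
  "moves": [
    {"hand": 255, "tx": 0, "ty": 0, "tz": 0.7, "roll": 0},
    {"hand": 255, "tx": 0, "ty": 0, "tz": 0, "roll": 0}
  ]
}}

```text
clock: 14.08
tool_pos: [575.7, -236.8, 108.2]
tcp_rot: [0.999, -0.037, -0.0, -0.0]
contact_force: [-4.5, 1.3, 1.2]
finger_gap: 15.5
finger_force: 60.2
```

{"method": "play_rows", "body": {
  "moves": [
    {"hand": 255, "tx": 0, "ty": 0, "tz": 0.7, "roll": 0},
    {"hand": 255, "tx": 0, "ty": 0, "tz": 0, "roll": 0}
  ]
}}

```text
clock: 14.32
tool_pos: [575.8, -236.8, 108.1]
tcp_rot: [0.999, -0.037, -0.0, -0.0]
contact_force: [-5.8, 1.5, 4.4]
finger_gap: 15.4
finger_force: 60.9
```

It is seated: contact force rises at TCP z 108.1, exactly 18 mm below the shaft-top height. I release and rise.

{"method": "play_rows", "body": {
  "moves": [
    {"hand": 180, "tx": 0, "ty": 0, "tz": -1, "roll": 0},
    {"hand": 60, "tx": 0, "ty": 0, "tz": 0, "roll": 0},
    {"hand": 60, "tx": 0, "ty": 0, "tz": 0, "roll": 0},
    {"hand": 60, "tx": 0, "ty": 0, "tz": 0, "roll": 0},
    {"hand": 60, "tx": 0, "ty": 0, "tz": -20, "roll": 0},
    {"hand": 60, "tx": 0, "ty": 0, "tz": -40, "roll": 0},
    {"hand": 60, "tx": 0, "ty": 0, "tz": -50, "roll": 0},
    {"hand": 60, "tx": 0, "ty": 0, "tz": -32, "roll": 0}
  ]
}}

```text
clock: 15.32
tool_pos: [577.2, -237.4, 254.7]
tcp_rot: [0.999, -0.037, 0.003, 0.001]
contact_force: [0.3, 0.2, 0.7]
finger_gap: 65.4
finger_force: 0.0
```

{"method": "play_rows", "body": {
  "moves": [
    {"hand": 60, "tx": 0, "ty": 0, "tz": 0, "roll": 0}
  ]
}}

```text
clock: 15.45
tool_pos: [578.5, -238.0, 255.7]
tcp_rot: [0.999, -0.037, 0.005, 0.002]
contact_force: [-0.4, -0.6, 0.4]
finger_gap: 65.4
finger_force: 0.0
```

```bash
python3 - <<'E'
from h import *
o=manip.get_obs();p=manip.get_image("wrist");print(o["clock"],o["tool_pos"],o["tcp_rot"],o["contact_force"],o["finger_gap"])
q=o["tcp_rot"];a=2*np.arctan2(q[1],q[0]);print("yaw",a)
for n in ["carousel","grip","hood_tail","hood_ridge","injector"]:
    for e in manip.pinpoint(p,n)[:1]: print(n,np.round(e["position"],1),round(e["confidence"],2))
d=np.array([545.4,23.7])-o["tool_pos"][:2]
print("tx,ty",d@[np.cos(a),np.sin(a)],d@[np.sin(a),-np.cos(a)])
cv2.imwrite("pics/w4.png",cv2.resize(p["image"],(800,600)))
E
```

```text
15.45 [ 578.48021241 -238.02199848  255.66028852] [ 0.99928749 -0.03740379  0.00460437  0.00206836] [-0.44342778 -0.57952943  0.44006983] 65.37020640570512
yaw -0.07482599340497934
carousel [ 577.2 -238.    56.9] 0.62
grip [ 579.8 -234.8  117.9] 0.74
hood_tail [550.6 -18.9 123.5] 0.77
hood_ridge [4.935e+02 1.146e+02 1.000e-01] 0.74
tx,ty -52.552987837258094 -258.5167081875046
```

View pics/w4.png

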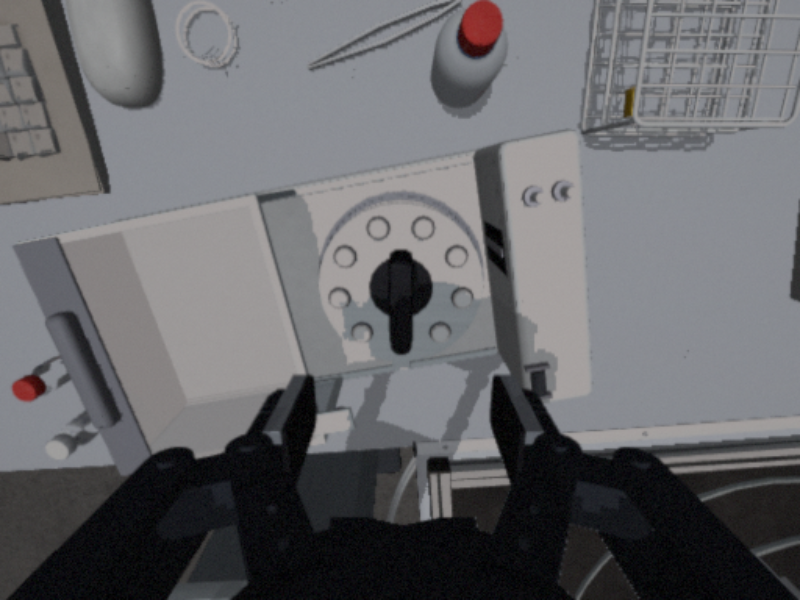

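The carousel sits level in the bay, pointer towards the front, and the net puts its origin at z 57. Next: fingers shut, over to behind the tail wall, then down.

{"method": "play_rows", "body": {
  "moves": [
    {"hand": 255, "tx": -7.5, "ty": -37.3, "tz": 0, "roll": 0},
    {"hand": 255, "tx": -7.5, "ty": -37.3, "tz": 0, "roll": 0},
    {"hand": 255, "tx": -7.5, "ty": -37.3, "tz": 0, "roll": 0},
    {"hand": 255, "tx": -7.5, "ty": -37.3, "tz": 0, "roll": 0},
    {"hand": 255, "tx": -7.5, "ty": -37.3, "tz": 0, "roll": 0},
    {"hand": 255, "tx": -7.5, "ty": -37.3, "tz": 0, "roll": 0},
    {"hand": 255, "tx": -7.5, "ty": -37.3, "tz": 0, "roll": 0},
    {"hand": 255, "tx": 0, "ty": 0, "tz": 0, "roll": -10.7}
  ]
}}

```text
clock: 16.75
tool_pos: [541.8, 30.1, 248.5]
tcp_rot: [0.998, 0.06, -0.001, -0.001]
contact_force: [-0.0, -0.4, -0.6]
finger_gap: 0.1
finger_force: 0.0
```

{"method": "play_rows", "body": {
  "moves": [
    {"hand": 255, "tx": 0, "ty": 0, "tz": 0, "roll": 0},
    {"hand": 255, "tx": 0, "ty": 0, "tz": 0, "roll": 0}
  ]
}}

```text
clock: 17.0
tool_pos: [542.8, 27.2, 249.2]
tcp_rot: [0.999, 0.054, -0.001, -0.0]
contact_force: [-0.3, -0.1, 0.2]
finger_gap: -0.3
finger_force: 0.0
```

```bash
python3 - <<'E'
from h import *
o=manip.get_obs();p=manip.get_image("wrist");print(o["clock"],o["tool_pos"],o["tcp_rot"],o["finger_gap"])
q=o["tcp_rot"];print("yaw",2*np.arctan2(q[1],q[0]))
for n in ["hood_tail","hood_ridge","vial_3"]:
    for e in manip.pinpoint(p,n)[:2]: print(n,np.round(e["position"],1),round(e["confidence"],2))
E
```

```text
17.0 [542.7539544   27.24043664 249.20014404] [ 9.98517974e-01  5.44193083e-02 -6.28548766e-04 -1.74685582e-06] -0.2543693053881357
yaw 0.10889243008007005
hood_tail [551.8 -18.4 124.8] 0.79
hood_ridge [550.1 -33.6 160.7] 0.82
vial_3 [495.  115.6  -1.4] 0.9
vial_3 [427.9 101.5  -1.3] 0.73
```

{"method": "play_rows", "body": {
  "moves": [
    {"hand": 255, "tx": 0, "ty": 0, "tz": 20, "roll": 0},
    {"hand": 255, "tx": 0, "ty": 0, "tz": 40, "roll": 0},
    {"hand": 255, "tx": 0, "ty": 0, "tz": 45, "roll": 0},
    {"hand": 255, "tx": 0, "ty": 0, "tz": 25, "roll": 0},
    {"hand": 255, "tx": 0, "ty": 5, "tz": 4, "roll": 0},
    {"hand": 255, "tx": 0, "ty": 10, "tz": 0, "roll": 0},
    {"hand": 255, "tx": 0, "ty": 8, "tz": 0, "roll": 0},
    {"hand": 255, "tx": 0, "ty": 0, "tz": 0, "roll": 0}
  ]
}}

```text
clock: 18.2
tool_pos: [546.9, 3.7, 117.4]
tcp_rot: [0.998, 0.055, 0.001, 0.0]
contact_force: [-0.7, -0.6, -0.1]
finger_gap: -0.1
finger_force: 0.0
```

{"method": "play_rows", "body": {
  "moves": [
    {"hand": 255, "tx": 0, "ty": 4, "tz": 0, "roll": 0},
    {"hand": 255, "tx": 0, "ty": 4, "tz": 0, "roll": 0},
    {"hand": 255, "tx": 0, "ty": 4, "tz": 0, "roll": 0},
    {"hand": 255, "tx": 0, "ty": 4, "tz": 0, "roll": 0},
    {"hand": 255, "tx": 0, "ty": 0, "tz": 0, "roll": 0}
  ]
}}

```text
clock: 18.82
tool_pos: [547.2, -11.6, 115.7]
tcp_rot: [0.998, 0.056, -0.0, 0.0]
contact_force: [-0.2, 0.9, 1.0]
finger_gap: 0.1
finger_force: 0.0
```

{"method": "play_rows", "body": {
  "moves": [
    {"hand": 255, "tx": 0, "ty": 6, "tz": 0, "roll": 0},
    {"hand": 255, "tx": 0, "ty": 12, "tz": 0, "roll": 0},
    {"hand": 255, "tx": 0, "ty": 15, "tz": 0, "roll": 0},
    {"hand": 255, "tx": 0, "ty": 15, "tz": 0, "roll": 0},
    {"hand": 255, "tx": 0, "ty": 15, "tz": 0, "roll": 0},
    {"hand": 255, "tx": 0, "ty": 15, "tz": 0, "roll": 0},
    {"hand": 255, "tx": 0, "ty": 12, "tz": 0, "roll": 0},
    {"hand": 255, "tx": 0, "ty": 5, "tz": 0, "roll": 0}
  ]
}}

```text
clock: 19.82
tool_pos: [558.1, -106.7, 115.9]
tcp_rot: [0.998, 0.055, 0.0, 0.0]
contact_force: [-0.3, 1.6, 1.1]
finger_gap: 0.6
finger_force: 0.0
```

```bash
python3 - <<'E'
from h import *
o=manip.get_obs();print(o["tool_pos"],o["contact_force"],o["moment"])
for c in ["wrist","scene","top"]:
  p=manip.get_image(c)
  for n in ["hood_tail","hood_ridge","carousel"]:
    for e in manip.pinpoint(p,n)[:2]: print(c,n,np.round(e["position"],1),round(e["confidence"],2))
E
```

```text
[ 558.14523093 -106.65522818  115.8553185 ] [-0.30002814  1.60437879  1.09699136] [ 0.13809482  0.10869681 -0.08184084]
wrist hood_ridge [ 561.4 -146.3  161.1] 0.86
scene hood_tail [ 567.1 -134.2  120.4] 0.6
scene hood_ridge [ 561.9 -147.9  162.4] 0.73
top hood_tail [ 564.2 -135.3  119.8] 0.65
top hood_ridge [ 568.8 -149.8  161.4] 0.55
top hood_ridge [565.8 475.5  -2.6] 0.46
top carousel [ 564.  -136.4  123.1] 0.52
```

The hood has travelled about 114 mm. The last part goes slowly.

{"method": "play_rows", "body": {
  "moves": [
    {"hand": 255, "tx": 0, "ty": 6, "tz": 0, "roll": 0},
    {"hand": 255, "tx": 0, "ty": 6, "tz": 0, "roll": 0},
    {"hand": 255, "tx": 0, "ty": 4, "tz": 0, "roll": 0},
    {"hand": 255, "tx": 0, "ty": 3, "tz": 0, "roll": 0},
    {"hand": 255, "tx": 0, "ty": 2, "tz": 0, "roll": 0}
  ]
}}

```text
clock: 21.05
tool_pos: [560.2, -126.6, 115.9]
tcp_rot: [0.998, 0.056, -0.0, -0.0]
contact_force: [-0.9, 0.5, 1.1]
finger_gap: -0.3
finger_force: 0.0
```

{"method": "play_rows", "body": {
  "moves": [
    {"hand": 255, "tx": 0, "ty": 2, "tz": 0, "roll": 0},
    {"hand": 255, "tx": 0, "ty": 2, "tz": 0, "roll": 0}
  ]
}}

```text
clock: 21.3
tool_pos: [560.9, -131.3, 115.9]
tcp_rot: [0.998, 0.056, 0.0, 0.0]
contact_force: [0.6, 0.3, 0.0]
finger_gap: 0.0
finger_force: 0.0
```

{"method": "play_rows", "body": {
  "moves": [
    {"hand": 255, "tx": 0, "ty": 2, "tz": 0, "roll": 0},
    {"hand": 255, "tx": 0, "ty": 1, "tz": 0, "roll": 0}
  ]
}}

```text
clock: 21.55
tool_pos: [560.9, -131.6, 115.9]
tcp_rot: [0.998, 0.055, -0.0, -0.002]
contact_force: [-1.1, 8.8, 2.0]
finger_gap: 0.3
finger_force: 0.0
```

{"method": "play_rows", "body": {
  "moves": [
    {"hand": 255, "tx": 0, "ty": 2, "tz": 0, "roll": 0},
    {"hand": 255, "tx": 0, "ty": 2, "tz": 0, "roll": 0}
  ]
}}

```text
clock: 21.8
tool_pos: [560.9, -131.7, 116.0]
tcp_rot: [0.998, 0.055, -0.001, -0.005]
contact_force: [-1.6, 21.4, 8.1]
finger_gap: 0.1
finger_force: 0.0
```

{"method": "play_rows", "body": {
  "moves": [
    {"hand": 255, "tx": 0, "ty": 2, "tz": 0, "roll": 0},
    {"hand": 255, "tx": 0, "ty": 2, "tz": 0, "roll": 0}
  ]
}}

```text
clock: 22.05
tool_pos: [560.8, -131.7, 116.1]
tcp_rot: [0.998, 0.054, -0.002, -0.009]
contact_force: [-1.9, 32.5, 11.4]
finger_gap: -0.2
finger_force: 0.0
```

Resistance is 32 N without motion, which is more than the roller should give. I back off a little and look.

{"method": "play_rows", "body": {
  "moves": [
    {"hand": 255, "tx": 0, "ty": -6, "tz": 0, "roll": 0},
    {"hand": 255, "tx": 0, "ty": -5, "tz": 0, "roll": 0},
    {"hand": 255, "tx": 0, "ty": 0, "tz": 0, "roll": 0}
  ]
}}

```text
clock: 22.42
tool_pos: [560.7, -130.7, 115.7]
tcp_rot: [0.998, 0.056, -0.0, 0.0]
contact_force: [-0.8, -0.0, -0.0]
finger_gap: -0.3
finger_force: 0.0
```

```bash
python3 - <<'E'
from h import *
o=manip.get_obs();print(o["tool_pos"],o["contact_force"],o["moment"])
ims={}
for c in ["wrist","scene","top"]:
  p=manip.get_image(c);ims[c]=p["image"]
  for n in ["hood_tail","hood_ridge","carousel","grip"]:
    for e in manip.pinpoint(p,n)[:1]: print(c,n,np.round(e["position"],1),round(e["confidence"],2))
  if c!="wrist":
    u,v=proj(p,[[570,-220,100]])[0].astype(int);ims[c]=cv2.resize(p["image"][v-60:v+60,u-80:u+80],(400,300),interpolation=cv2.INTER_CUBIC)
w=ims["wrist"]
cv2.imwrite("pics/st5.png",np.vstack([np.hstack([ims["scene"],ims["top"]]),cv2.resize(w[:192],(800,300))]))
E
```

```text
[ 560.68487019 -130.74907791  115.73684913] [-0.84795343 -0.04434116 -0.01685246] [-0.02964642 -0.01991266 -0.00325526]
wrist hood_tail [ 561.6 -161.4  124.5] 0.94
wrist hood_ridge [ 563.6 -174.3  159.5] 0.71
scene hood_tail [ 569.4 -158.4  116.5] 0.69
scene hood_ridge [ 564.2 -175.7  160.1] 0.67
scene carousel [497.  109.2   0.5] 0.24
top hood_tail [ 567.2 -162.2  120.2] 0.82
top hood_ridge [ 570.7 -171.7  162.4] 0.7
```

View pics/st5.png

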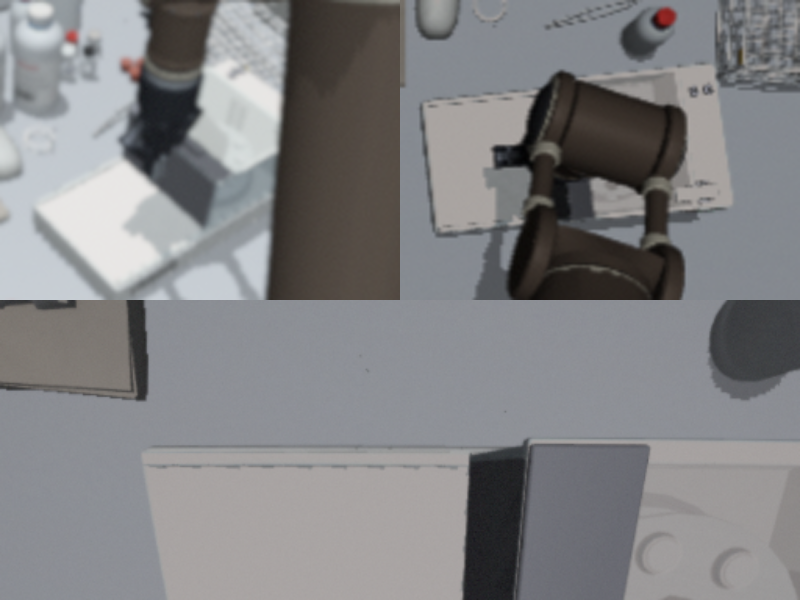

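The tail is about 76 mm from the spindle, so travel is roughly 142 to 146 mm: the hood is probably already home against its stop. I'll back off, rise and check the gap at the injector.

{"method": "play_rows", "body": {
  "moves": [
    {"hand": 255, "tx": 0, "ty": -20, "tz": 0, "roll": 0},
    {"hand": 255, "tx": 0, "ty": -5, "tz": -20, "roll": 0},
    {"hand": 255, "tx": 0, "ty": 0, "tz": -45, "roll": 0},
    {"hand": 255, "tx": 0, "ty": 0, "tz": -45, "roll": 0},
    {"hand": 255, "tx": -4, "ty": 40, "tz": -30, "roll": 0},
    {"hand": 255, "tx": -8, "ty": 50, "tz": 0, "roll": 0},
    {"hand": 255, "tx": -8, "ty": 50, "tz": 0, "roll": 0},
    {"hand": 255, "tx": 0, "ty": 0, "tz": 0, "roll": 0}
  ]
}}

```text
clock: 24.18
tool_pos: [553.8, -249.9, 257.8]
tcp_rot: [0.999, 0.054, 0.001, 0.001]
contact_force: [-0.2, 0.1, 0.6]
finger_gap: 0.0
finger_force: 0.0
```

{"method": "play_rows", "body": {
  "moves": [
    {"hand": 255, "tx": 0, "ty": 0, "tz": 0, "roll": 0}
  ]
}}

```text
clock: 24.3
tool_pos: [553.8, -246.4, 256.8]
tcp_rot: [0.998, 0.056, 0.0, -0.0]
contact_force: [0.0, 0.5, 0.3]
finger_gap: -0.0
finger_force: 0.0
```

```bash
python3 - <<'E'
from h import *
o=manip.get_obs();p=manip.get_image("wrist");print(o["clock"],o["tool_pos"],o["contact_force"])
for n in ["hood_tail","hood_ridge","injector"]:
    for e in manip.pinpoint(p,n)[:1]: print(n,np.round(e["position"],1),round(e["confidence"],2))
cv2.imwrite("pics/w6.png",cv2.resize(p["image"],(800,600),interpolation=cv2.INTER_CUBIC))
E
```

```text
24.3 [ 553.78763    -246.38601864  256.76094556] [0.02164312 0.4672503  0.29823968]
hood_tail [ 563.3 -161.3  124.5] 0.84
hood_ridge [ 564.  -173.1  156.4] 0.96
injector [ 586.4 -336.   139.7] 0.64
```

View pics/w6.png

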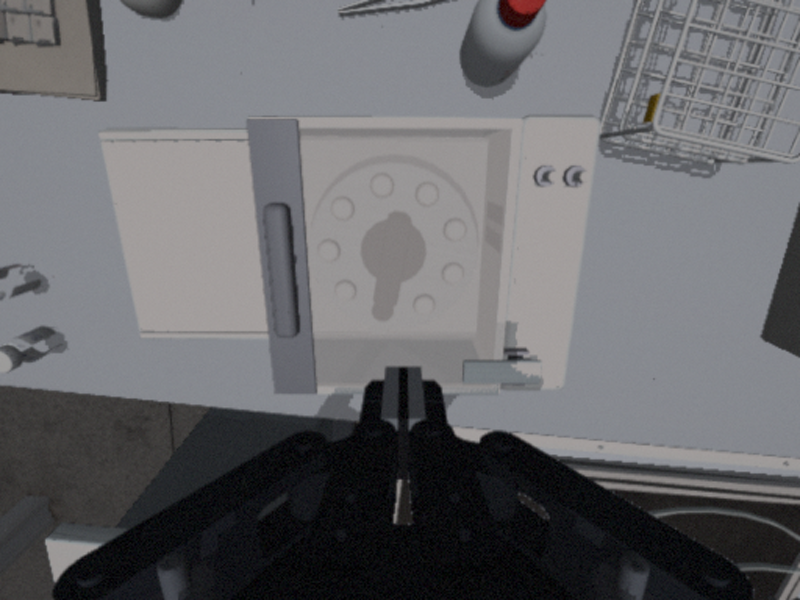

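The hood covers the carousel and its leading edge meets the injector housing near x = 522, with the striker over the roller at (515, 360). I check numerically for a gap.

```bash
python3 - <<'E'
from h import *
o=manip.get_obs();p=manip.get_image("wrist");T=wristT(o,p)
g=cv2.cvtColor(p["image"],cv2.COLOR_BGR2GRAY)
for r in [79,84,100,130,170,200,220]: print(r,g[r-1:r+2,314:346].mean(0).astype(int).tolist())
a=.112;sx=np.array([np.cos(a),np.sin(a),0]);sy=np.array([-np.sin(a),np.cos(a),0]);c=np.array([575.5,-236.7,0])
for x in (80,0,-60):
  for y,z in((-72,140),(-72,146),(-67,146),(-62,146)): print(x,y,z,proj(p,c+x*sx+y*sy+[0,0,z],T).round(1))
E
```

```text
79 [158, 159, 157, 158, 158, 159, 157, 158, 158, 158, 158, 158, 157, 158, 157, 158, 157, 157, 158, 157, 157, 155, 151, 152, 157, 157, 158, 158, 157, 157, 157, 158]
84 [122, 123, 125, 127, 129, 131, 131, 135, 135, 136, 135, 136, 136, 135, 140, 157, 158, 157, 158, 158, 156, 151, 154, 156, 157, 156, 157, 159, 159, 157, 158, 158]
100 [135, 136, 136, 136, 135, 134, 136, 135, 135, 135, 134, 136, 137, 145, 158, 160, 159, 158, 158, 155, 151, 155, 158, 158, 158, 159, 158, 157, 158, 158, 157, 157]
130 [126, 127, 129, 132, 133, 133, 135, 135, 136, 135, 138, 155, 158, 158, 159, 159, 157, 151, 154, 157, 158, 159, 158, 159, 159, 158, 158, 158, 158, 159, 157, 158]
170 [136, 134, 136, 136, 137, 136, 136, 141, 157, 158, 160, 158, 157, 154, 153, 157, 159, 160, 158, 158, 159, 159, 160, 158, 158, 158, 159, 158, 159, 159, 158, 159]
200 [136, 137, 137, 135, 138, 153, 159, 159, 158, 159, 157, 154, 157, 158, 159, 158, 158, 159, 158, 158, 159, 159, 159, 158, 158, 158, 158, 159, 159, 159, 158, 160]
220 [135, 135, 136, 141, 147, 149, 149, 148, 147, 127, 114, 115, 119, 125, 126, 136, 156, 158, 158, 157, 157, 158, 158, 158, 159, 159, 158, 158, 158, 158, 158, 158]
80 -72 140 [[332.8  80.4]]
80 -72 146 [[334.7  79.8]]
80 -67 146 [[328.9  79.7]]
80 -62 146 [[323.   79.7]]
0 -72 140 [[325.6 170.2]]
0 -72 146 [[327.1 171.7]]
0 -67 146 [[321.8 171.7]]
0 -62 146 [[316.5 171.7]]
-60 -72 140 [[320.9 227. ]]
-60 -72 146 [[322.2 229.5]]
-60 -67 146 [[317.3 229.5]]
-60 -62 146 [[312.3 229.5]]
```

The only seam is a hairline at the housing's face (column 327.5, predicted 327.1), so the hood is fully home. Handing in.

```bash
python3 -c "
from workcell import manip
print(manip.close_job())"
```

```text
the job is handed in; nothing more can be done
None
```

The carousel is fully home on the spindle and the hood is shut against the injector housing. The snap itself wasn't seen, but a 32 N push moved the hood no further and only a hairline seam shows. The arm is clear, the job was handed in after about 24 s, and nothing else on the desk was touched.

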